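Set the clearance on a bearing stand and hold the nut

ROBOT

A 6-joint arm with a two-finger parallel gripper is mounted at the origin on a cart in front of the work surface, level with it; the furniture and walls round the work are solid. World frame = base frame: x ahead of the robot, y to its left, z up, the work surface at z = 0. Lengths are in m, angles in degrees, forces in N, time in s.
With the tool pointing down it reaches from about 0.3 to 0.85 m from the base axis. Payload 4.2 kg.
Tool frame: the origin (TCP) lies on the centre line of the jaws, within the pads' length; the fingertips stand 14 mm ahead of it and the grasp point (between the pads) lies 5 mm behind it; z points along the fingers, y is the line along which they close (so a half turn about z gives the same grasp; the last joint's range is limited). The gripper opens to 91 mm and grips with 3 to 60 N. Pads are 32 mm wide; open, the fingers measure 118 mm over their backs; the gripper's body (76 mm by 178 mm) begins 60 mm behind the grasp point.
Start: joints at [66.349, 18.312, 89.639, -0, 72.044, -1.146], TCP at [0.22, 0.531, 0.228] pointing down, gripper open.
Joint ranges: [-177.97, 177.97], [-48.28, 115.42], [12.27, 149.76], [-77.06, 257.06], [2.81, 150.46], [-146.56, 146.56]. Speed limits (degrees/s): [147.25, 147.25, 180, 180, 180, 180].

INTERFACE

Orientations are given as [roll, pitch, yaw] about the fixed x, y, z axes, in that order (R = Rz(yaw) Ry(pitch) Rx(roll)).
In Python, from workcell import env, imaging, hand_in gives the robot as it stands.
- The arm moves only by the tool step_arm, never from a script. Its argument "steps" is a list of rows, each a list of 7 numbers: the shift along the world's x, y, z in m, then the turn, a rotation vector about the world's x, y, z in degrees, then the finger opening in m, from 0 to 0.0912. A call has exactly 5 rows; each row shifts and turns the commanded pose from where the row before left it; what a row does not reach is not made up. A row lasts 1/10 s, in which the tool goes at most 50 mm and 8.59 degrees, less where a joint would pass 70% of its speed; a pose out of reach is approached as far as the arm can. A call is refused whole if a number of a shift passes 0.05 or a number of a turn 8.59, either way. A call with a gripper value outside its range is refused whole. The fingers move at their own pace and stop on an object; the grip force is fixed at half the most. Time passes only in rows, so rows that do not move let the fingers close, or fill a call up. It gives the time, the measured TCP pose, the force, the opening and the grip force at its end, in the units of the state.
- env.sense(): the state, without advancing time (a new reading comes with each control period).
- imaging.snapshot(name): name is "side" or "top"; returns the picture (384x512x3 uint8, red, green, blue); there is no depth.
- imaging.get_calibration(name): a dict with "K" (3x3 intrinsics, pixels), "dist_coeffs" ([k1, k2, p1, p2, k3] as OpenCV has them; the pictures are not rectified), "camera_from_world" (4x4, takes a point from world to camera coordinates). Camera axes: x right, y down, z forward; pixel columns grow to the right and rows downward; lengths in m; the calibration is good to about 2 mm. A picture is of the moment at which its call begins. get_calibration takes no time and is no camera call.
- hand_in(): hands the job in; it is judged then, once.
Trained networks look in the newest picture that a camera, given by its name, has taken for a name from the list of things; names that differ only in an ending like _2 or _b are one class to them, and where a whole thing is asked for, a point or a joint stands for the part that bears it (a point fixed in the world has none). Each returns a list of dicts, best first, with "confidence" (0 to 1); they miss things now and then, are a little off and sometimes report something else, mostly with a low value. They report only what shows in the picture. A call takes as long as a camera call. They do not tell look-alikes from the thing itself.
- imaging.masks_of(camera, thing): "pixels" (384x512 bool, what is visible of it) and "xy" ([column, row] in pixels, amid what is visible of it).
- imaging.tip_of(camera, thing): "xy" ([column, row] in pixels: a listed point, or the origin of a listed thing).
The state is a dict: "time": time; "qpos": joint angles; "qvel": joint speeds; "joint_efforts": joint torques, N m; "eef_pos": TCP position; "ee_rot": TCP orientation; "ft_force": force on the tool from outside, world axes, zero at the start; "ft_torque": the same for the moment, N m; "opening": finger opening in m; "finger_force": force on a finger pad.
Only numpy, scipy, OpenCV 4.12 (cv2) and the standard library are available. Lean on these libraries where they do the work, as an engineer would, in place of code of your own. Each camera call takes 0.05 s, during which the arm holds its last target. There are 200 camera calls.

TASK

Set the bearing clearance on the small flanged stand: screw its knurled adjusting nut down (clockwise from above) until you feel it bottom out, then back it off a quarter turn. Finish still gripping the nut at that setting, so that a fitter can nip up its locking screw, and leave the loose things round the stand where they lie.

Things in the scene. Friction and masses are not known exactly. Their poses are not given: they have to be found in the camera images.
- bearing_stand: bearing stand, bolted down: round grey flange 104 mm across and 11 mm thick with four screw heads, housing tapering from 72 to 58 mm across up to 56 mm, above it a neck 32 mm across and at the top of the neck a bearing ring 37 mm across whose upper face, 88 mm above the bench, is the nut's seat; a threaded spindle end 23 mm across stands up through the nut to 134 mm. Origin: centre of the underside, z up the spindle
- nut_turn (a joint): turn of the nut about the spindle in rad, growing anticlockwise seen from above (unscrewing); it counts on over full turns. Its zero has no meaning for the job; where the nut bottoms out is found by feel: it stops dead, the reading no longer falls and the torque rises. At the start the nut is between 1.8 and 3.6 rad short of bottoming out. Drag of the thread about 0.1 N m; it stays where it is left
- small_spanner: loose bystander: open-ended spanner, 191x52x9 mm, lying flat; origin at the centre of its underside
- spare_nut: loose bystander: hexagon nut, 23x25x16 mm; origin at the centre of its underside
- pull_stud: loose bystander: stepped steel pull stud lying down, 104x35x28 mm; origin at the centre of its underside
- adjusting_nut: the round knurled steel adjusting nut; origin on the spindle axis in its underside. The nut is 46 mm across and 26 mm high, free all round below and beside it, to be gripped across its diameter from above at any yaw. Its own z points up; its x points along the short raised index rib on its top face, which turns with it (a small dark locking-screw hole lies opposite). Right-hand thread, 4 mm pitch: it sinks 0.64 mm per rad turned clockwise
- nut_mid (a point): centre of the adjusting nut: on the spindle axis at half its height, 13 mm above its underside; same axes as the nut
Mind the look-alikes: they are no part of the job. Leave any blue look-alike of the bearing_stand alone.

How it is judged (in metres and radians):
On the way:
1. the nut is screwed down until it bottoms out (value of joint nut_turn below -1.94 rad), for 0.15 s.
At the end, for the whole second after the job is handed in: the nut stands a quarter turn (1.57 rad, within 0.25 rad) back from where it bottomed out, at rest, gripped between the fingers with more than 4 N, the grasp point within 30 mm of the nut's centre (value of joint nut_turn between -0.68 and -0.18 rad and contact force between the fingers and adjusting_nut above 4 N and distance between the grasp point and nut_mid below 0.03 m and not (velocity of joint nut_turn above 0.1 rad/s) and not (velocity of joint nut_turn below -0.1 rad/s)); the arm keeps its last pose, push and grip.
It fails at once if a loose thing round the stand is moved more than 15 mm (distance of any of small_spanner, spare_nut, pull_stud from where it was at the start of the episode above 0.015 m).
It also fails if it takes over 67 s, if anything falls off the work surface, if the arm or the gripper's body presses on something with over 40 N, if the wrist force passes 120 N, or if a joint passes its speed limit or range.

## Working session

There is one attempt and no reset: what is moved stays moved. The work goes in short steps, Python scripts to look and compute and a tool call to move; the robot and the scene stay as the last step left them, time stands still between calls to the robot, and variables do not carry over. Pictures are saved under pics/ and viewed, at most 10 in all, crops included, and the job is handed in when it is done.

Besides the shell and the picture viewer there is one more tool, called after "Request:" as a command line: name --pt "numbers of a row" for each row, then --argument value for the rest. step_arm: Moves the arm, as the interface text tells. Its arguments: {"type":"object","properties":{"steps":{"type":"array","items":{"type":"array","items":{"type":"number"}}}},"required":["steps"]}

```bash
mkdir -p pics
cat > h.py <<'E'
import numpy as np, cv2
from workcell import env, imaging, hand_in
def ray(cam,xy,z):
    c=imaging.get_calibration(cam);K=np.array(c["K"]);d=np.array(c["dist_coeffs"]);T=np.array(c["camera_from_world"])
    u=cv2.undistortPoints(np.array([[xy]],float),K,d)[0,0]
    R=T[:3,:3];o=-R.T@T[:3,3];v=R.T@np.array([u[0],u[1],1]);return o+v*(z-o[2])/v[2]
E
python3 - <<'E'
from h import *
ims=[]
for c in("side","top"):
    im=imaging.snapshot(c);cv2.imwrite(f"pics/{c}0.png",im[:,:,::-1])
    for t,z in(("adjusting_nut",.1),("nut_mid",.11),("bearing_stand",0)):
        for r in imaging.tip_of(c,t):print(c,t,np.round(r["xy"]),round(r["confidence"],2),np.round(ray(c,r["xy"],z),3))
s=env.sense();print(s)
E
```

```text
side adjusting_nut [292. 205.] 0.79 [0.405 0.392 0.1  ]
side adjusting_nut [243. 172.] 0.67 [0.536 0.305 0.1  ]
side adjusting_nut [189. 210.] 0.58 [0.61  0.464 0.1  ]
side nut_mid [291. 201.] 0.68 [0.408 0.393 0.11 ]
side nut_mid [189. 202.] 0.6 [0.613 0.45  0.11 ]
side nut_mid [239. 168.] 0.56 [0.545 0.309 0.11 ]
side nut_mid [253. 254.] 0.18 [0.448 0.557 0.11 ]
side bearing_stand [241. 201.] 0.78 [0.545 0.293 0.   ]
side bearing_stand [192. 240.] 0.75 [0.615 0.452 0.   ]
side bearing_stand [293. 231.] 0.65 [0.403 0.368 0.   ]
side bearing_stand [177. 190.] 0.18 [0.713 0.296 0.   ]
top adjusting_nut [273. 189.] 0.76 [0.538 0.286 0.1  ]
top adjusting_nut [204. 153.] 0.54 [0.617 0.445 0.1  ]
top adjusting_nut [227. 243.] 0.51 [0.414 0.385 0.1  ]
top adjusting_nut [267. 192.] 0.34 [0.532 0.299 0.1  ]
top nut_mid [272. 185.] 0.64 [0.546 0.288 0.11 ]
top nut_mid [230. 243.] 0.52 [0.413 0.379 0.11 ]
top nut_mid [202. 151.] 0.51 [0.62 0.45 0.11]
top bearing_stand [233. 241.] 0.87 [0.423 0.375 0.   ]
top bearing_stand [208. 162.] 0.63 [0.621 0.446 0.   ]
top bearing_stand [267. 193.] 0.55 [0.545 0.293 0.   ]
{'time': 0.4, 'qpos': array([ 6.63463456e+01,  1.83190738e+01,  8.96500701e+01, -2.61325531e-03,
        7.20438482e+01, -1.14456514e+00]), 'qvel': array([ 0.02525052,  0.01857969, -0.11794132,  0.0670583 ,  0.10986679,
       -0.08832792]), 'joint_efforts': array([ 6.43115600e-04, -4.11892927e+01, -2.31915307e+01,  7.28757656e-02,
        3.97871935e-02, -5.87630552e-05]), 'eef_pos': array([0.22010089, 0.53113656, 0.22782881]), 'ee_rot': array([-1.79986961e+02,  2.22577422e-03,  1.57491717e+02]), 'ft_force': array([ 0.02645492,  0.59303314, -0.01356206]), 'ft_torque': array([-0.03151609,  0.03773484, -0.0392981 ]), 'finger_force': 0.0, 'opening': 0.09115536110359386}
```

View pics/top0.png

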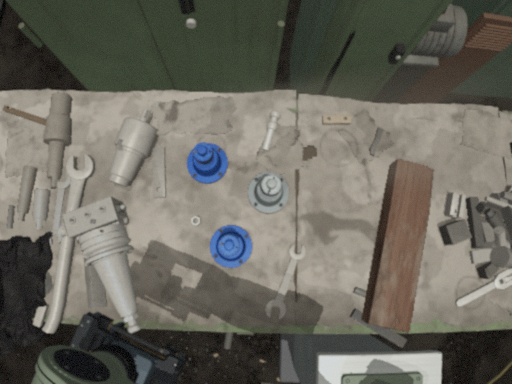

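View pics/side0.png

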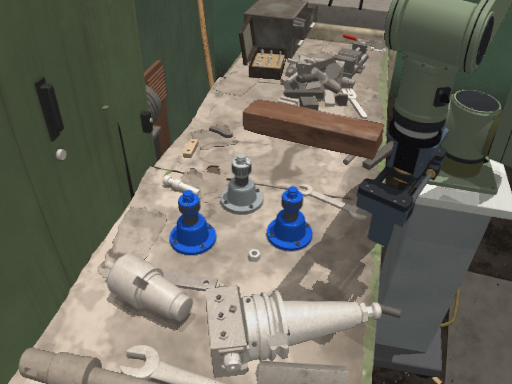

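The three candidates are blue at top (207,160), blue at top (231,245) and grey at top (268,190) / side (241,185). Only the grey one fits, since the stand is described as grey and the blue look-alikes are to be left alone. I'll confirm it in a crop and triangulate its position.

Run:
```python
from h import *
s=cv2.imread("pics/side0.png");t=cv2.imread("pics/top0.png")
a=cv2.resize(s[140:220,195:285],None,fx=4,fy=4,interpolation=3);b=cv2.resize(t[150:230,225:315],None,fx=4,fy=4,interpolation=3)
cv2.imwrite("pics/crop.png",np.hstack([a,b]))
def tri(ps):
    A=[];B=[]
    for c,xy in ps:
        o=ray(c,xy,1e-9);v=ray(c,xy,.2)-o;v/=np.linalg.norm(v);P=np.eye(3)-np.outer(v,v);A.append(P);B.append(P@o)
    return np.linalg.lstsq(np.vstack(A),np.hstack(B),rcond=None)[0]
print(tri([("side",(243,172)),("top",(273,189))]),tri([("side",(239,168)),("top",(272,185))]),tri([("side",(241,201)),("top",(267,193))]))
for c in("side","top"):
    for th in ("bearing_stand","adjusting_nut"):
        for r in imaging.masks_of(c,th):
            p=r["pixels"];ys,xs=np.nonzero(p);print(c,th,np.round(r["xy"]),round(r["confidence"],2),xs.min(),xs.max(),ys.min(),ys.max(),xs.mean().round(1),ys.mean().round(1))
# projections of hypothesised axis
for c in("side","top"):
    k=imaging.get_calibration(c);T=np.array(k["camera_from_world"])
    P=np.array([[.545,.293,z] for z in(0,.011,.103,.134)])
    print(c,cv2.projectPoints(P,cv2.Rodrigues(T[:3,:3])[0],T[:3,3],np.array(k["K"]),np.array(k["dist_coeffs"]))[0][:,0].round(1).tolist())
```

```text
[0.54192558 0.28441757 0.082117  ] [0.5497525  0.28787191 0.09463549] [ 0.54544882  0.29337864 -0.00133838]
side bearing_stand [191. 229.] 0.92 169 216 190 254 191.6 227.4
side bearing_stand [240. 194.] 0.77 221 263 154 213 241.9 189.2
side bearing_stand [337. 202.] 0.71 300 364 184 220 333.3 202.2
side bearing_stand [293. 225.] 0.62 267 311 186 251 289.9 224.1
side adjusting_nut [189. 208.] 0.69 178 200 194 215 189.1 205.9
side adjusting_nut [245. 167.] 0.49 232 251 159 176 241.5 168.7
top bearing_stand [267. 194.] 0.88 248 289 172 213 268.0 192.9
top bearing_stand [230. 243.] 0.57 210 252 225 266 230.8 246.0
top bearing_stand [208. 164.] 0.56 187 227 142 183 207.0 162.5
top adjusting_nut [270. 188.] 0.65 261 281 175 196 270.7 185.8
top adjusting_nut [206. 155.] 0.62 193 213 142 162 202.9 153.4
top adjusting_nut [232. 245.] 0.55 220 239 236 255 229.7 245.8
side [[241.4, 200.6], [241.3, 197.1], [240.9, 166.8], [240.8, 155.8]]
top [[267.2, 192.9], [267.4, 192.2], [269.9, 185.7], [270.8, 183.2]]
```

View pics/crop.png

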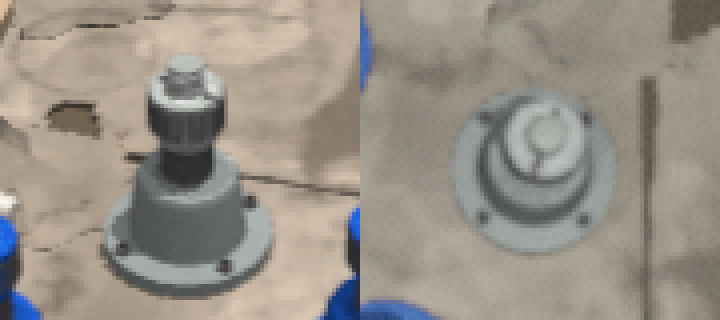

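The crop shows the grey stand, with its knurled nut at side (241.5,169) / top (271,185). Its axis is at about (0.546, 0.292). I'll move above it and wind joint 6 back on the way, so that one grip covers the whole turn.

Request:
step_arm --pt "0.0326 -0.0239 0 0 0 7.5 0.091" --pt "0.0326 -0.0239 0 0 0 7.5 0.091" --pt "0.0326 -0.0239 0 0 0 7.5 0.091" --pt "0.0326 -0.0239 0 0 0 7.5 0.091" --pt "0.0326 -0.0239 0 0 0 7.5 0.091"

```text
time: 1.1
eef_pos: [0.3842, 0.4107, 0.2281]
ee_rot: [180.0, 0.0, -164.7]
ft_force: [-0.2, 1.3, -0.5]
opening: 0.0913
finger_force: 0.0
```

Request:
step_arm --pt "0.0326 -0.0239 0 0 0 7.5 0.091" --pt "0.0326 -0.0239 0 0 0 7.5 0.091" --pt "0.0326 -0.0239 0 0 0 7.5 0.091" --pt "0.0326 -0.0239 0 0 0 7.5 0.091" --pt "0.0326 -0.0239 0 0 0 7.5 0.091"

```text
time: 1.6
eef_pos: [0.5473, 0.2911, 0.2281]
ee_rot: [180.0, 0.0, -127.2]
ft_force: [-0.5, 1.2, -0.1]
opening: 0.0911
finger_force: 0.0
```

Request:
step_arm --pt "0 0 -0.03 0 0 0 0.091" --pt "0 0 -0.02 0 0 0 0.091" --pt "0 0 0 0 0 0 0.091" --pt "0 0 0 0 0 0 0.091" --pt "0 0 0 0 0 0 0.091"

```text
time: 2.1
eef_pos: [0.5467, 0.2928, 0.1795]
ee_rot: [-179.9, 0.1, -127.5]
ft_force: [0.1, 1.2, 0.5]
opening: 0.0908
finger_force: 0.0
```

Run:
```python
from h import *
s=env.sense();print({k:np.round(s[k],3) for k in("time","qpos","eef_pos","ee_rot","ft_force","ft_torque")})
a=imaging.snapshot("side")[60:220,170:330];b=imaging.snapshot("top")[110:270,190:350]
cv2.imwrite("pics/c2.png",cv2.resize(np.hstack([a,b])[:,:,::-1],None,fx=2.5,fy=2.5,interpolation=3))
```

```text
{'time': np.float64(2.1), 'qpos': array([ 2.71110e+01,  2.41230e+01,  8.78230e+01,  3.00000e-03,
        6.78970e+01, -1.15411e+02]), 'eef_pos': array([0.547, 0.293, 0.18 ]), 'ee_rot': array([-1.79935e+02,  1.43000e-01, -1.27479e+02]), 'ft_force': array([0.077, 1.183, 0.466]), 'ft_torque': array([0.071, 0.033, 0.006])}
```

View pics/c2.png

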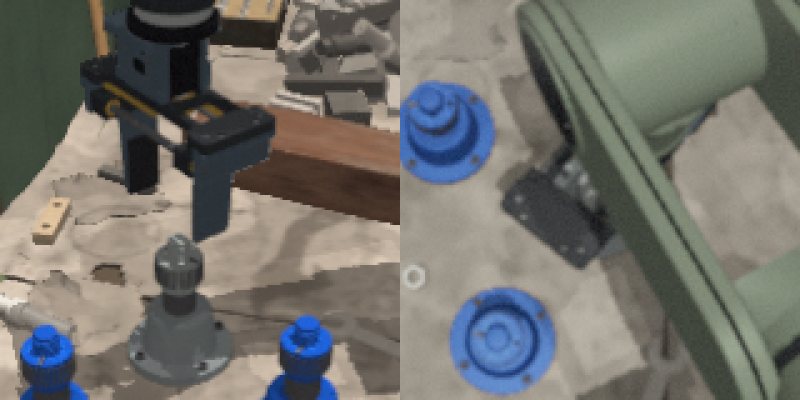

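In the side crop the fingertips at (143,190) and (210,235) straddle the spindle axis at x≈179, so the centring is good. Next I'll descend.

Request:
step_arm --pt "0 0 -0.02 0 0 0 0.091" --pt "0 0 -0.02 0 0 0 0.091" --pt "0 0 -0.015 0 0 0 0.091" --pt "0 0 0 0 0 0 0.091" --pt "0 0 0 0 0 0 0.091"

```text
time: 2.7
eef_pos: [0.5465, 0.2926, 0.1239]
ee_rot: [-180.0, 0.1, -127.5]
ft_force: [-0.3, -0.1, -0.6]
opening: 0.0912
finger_force: 0.0
```

Request:
step_arm --pt "0 0 -0.01 0 0 0 0.091" --pt "0 0 -0.01 0 0 0 0.091" --pt "0 0 -0.0055 0 0 0 0.091" --pt "0 0 0 0 0 0 0.04" --pt "0 0 0 0 0 0 0.04"

```text
time: 3.2
eef_pos: [0.5461, 0.2922, 0.0973]
ee_rot: [180.0, -0.0, -127.5]
ft_force: [0.8, 0.0, 0.1]
opening: 0.0775
finger_force: 0.0
```

Request:
step_arm --pt "0 0 0 0 0 0 0.04" --pt "0 0 0 0 0 0 0.04" --pt "0 0 0 0 0 0 0.04" --pt "0 0 0 0 0 0 0.04" --pt "0 0 0 0 0 0 0.04"

```text
time: 3.7
eef_pos: [0.5456, 0.2927, 0.0977]
ee_rot: [179.9, 0.0, -127.5]
ft_force: [-2.5, 1.6, 1.3]
opening: 0.045
finger_force: 30.0
```

```bash
cat > s.py <<'E'
from h import *
s=env.sense();print({k:np.round(s[k],3).tolist() for k in("time","qpos","eef_pos","ee_rot","ft_force","ft_torque","opening","finger_force")},round(s["joint_efforts"][5],3))
E
python3 s.py
```

```text
{'time': 3.7, 'qpos': [27.111, 28.149, 93.92, 0.086, 57.956, -115.413], 'eef_pos': [0.546, 0.293, 0.098], 'ee_rot': [179.924, 0.009, -127.522], 'ft_force': [-2.539, 1.642, 1.261], 'ft_torque': [0.401, 0.459, 0.063], 'opening': 0.045, 'finger_force': 30.0} 0.002
```

The fingers hold the nut at 45 mm opening with 30 N. Bottoming comes after 103° at the earliest, so I'll turn about 80° clockwise first, following the sink.

Request:
step_arm --pt "0 0 -0.0001 0 0 -8 0.04" --pt "0 0 -0.0001 0 0 -8 0.04" --pt "0 0 -0.0001 0 0 -8 0.04" --pt "0 0 -0.0001 0 0 -8 0.04" --pt "0 0 -0.0001 0 0 -8 0.04"

```text
time: 4.2
eef_pos: [0.5462, 0.2918, 0.0972]
ee_rot: [-179.9, 0.0, -167.8]
ft_force: [-0.8, -1.4, 2.2]
opening: 0.0453
finger_force: 30.0
```

```bash
python3 s.py
```

```text
{'time': 4.2, 'qpos': [27.081, 28.172, 93.952, -0.067, 57.881, -75.102], 'eef_pos': [0.546, 0.292, 0.097], 'ee_rot': [-179.944, 0.009, -167.781], 'ft_force': [-0.753, -1.403, 2.167], 'ft_torque': [-0.169, 0.138, 0.115], 'opening': 0.045, 'finger_force': 29.993} -1.023
```

Request:
step_arm --pt "0 0 -0.0001 0 0 -8 0.04" --pt "0 0 -0.0001 0 0 -8 0.04" --pt "0 0 -0.0001 0 0 -8 0.04" --pt "0 0 -0.0001 0 0 -8 0.04" --pt "0 0 -0.0001 0 0 -8 0.04"

```text
time: 4.7
eef_pos: [0.546, 0.2907, 0.0968]
ee_rot: [-179.8, 0.1, 152.2]
ft_force: [-1.0, -3.8, 3.7]
opening: 0.0452
finger_force: 30.0
```

```bash
python3 s.py
```

```text
{'time': 4.7, 'qpos': [27.045, 28.186, 94.009, -0.173, 57.893, -35.098], 'eef_pos': [0.546, 0.291, 0.097], 'ee_rot': [-179.844, 0.069, 152.235], 'ft_force': [-1.002, -3.755, 3.707], 'ft_torque': [-0.758, 0.15, 0.097], 'opening': 0.045, 'finger_force': 29.993} -1.019
```

Request:
step_arm --pt "0 0 -0.0001 0 0 -4 0.04" --pt "0 0 0 0 0 -4 0.04" --pt "0 0 -0.0001 0 0 -4 0.04" --pt "0 0 0 0 0 -4 0.04" --pt "0 0 0 0 0 -4 0.04"

```text
time: 5.2
eef_pos: [0.5457, 0.2903, 0.0966]
ee_rot: [-179.8, 0.1, 132.4]
ft_force: [-1.2, -5.0, 3.4]
opening: 0.0451
finger_force: 30.0
```

```bash
python3 s.py
```

```text
{'time': 5.2, 'qpos': [27.031, 28.185, 94.046, -0.195, 57.917, -15.262], 'eef_pos': [0.546, 0.29, 0.097], 'ee_rot': [-179.814, 0.12, 132.397], 'ft_force': [-1.23, -5.043, 3.427], 'ft_torque': [-0.841, 0.312, 0.109], 'opening': 0.045, 'finger_force': 29.998} -0.457
```

Request:
step_arm --pt "0 0 -0.0001 0 0 -3 0.04" --pt "0 0 0 0 0 -3 0.04" --pt "0 0 -0.0001 0 0 -3 0.04" --pt "0 0 0 0 0 -3 0.04" --pt "0 0 0 0 0 -3 0.04"

```text
time: 5.7
eef_pos: [0.5453, 0.29, 0.0963]
ee_rot: [-179.8, 0.2, 117.4]
ft_force: [-2.6, -5.9, 4.5]
opening: 0.045
finger_force: 30.0
```

```bash
python3 s.py
```

```text
{'time': 5.7, 'qpos': [27.028, 28.187, 94.077, -0.202, 57.939, -0.3], 'eef_pos': [0.545, 0.29, 0.096], 'ee_rot': [-179.795, 0.169, 117.436], 'ft_force': [-2.554, -5.898, 4.505], 'ft_torque': [-0.992, 0.418, 0.125], 'opening': 0.045, 'finger_force': 29.999} -0.317
```

Request:
step_arm --pt "0 0 -0.0001 0 0 -3 0.04" --pt "0 0 0 0 0 -3 0.04" --pt "0 0 0 0 0 -3 0.04" --pt "0 0 0 0 0 -3 0.04" --pt "0 0 0 0 0 -3 0.04"

```text
time: 6.2
eef_pos: [0.5449, 0.2899, 0.0962]
ee_rot: [-179.8, 0.2, 102.4]
ft_force: [-3.2, -5.2, 5.2]
opening: 0.0453
finger_force: 30.0
```

```bash
python3 s.py
```

```text
{'time': 6.2, 'qpos': [27.031, 28.187, 94.103, -0.2, 57.967, 14.704], 'eef_pos': [0.545, 0.29, 0.096], 'ee_rot': [-179.794, 0.229, 102.434], 'ft_force': [-3.159, -5.246, 5.172], 'ft_torque': [-1.074, 0.629, 0.104], 'opening': 0.045, 'finger_force': 29.999} -0.318
```

Request:
step_arm --pt "0 0 -0.0002 0 0 -3 0.04" --pt "0 0 0 0 0 -3 0.04" --pt "0 0 0 0 0 -3 0.04" --pt "0 0 0 0 0 -3 0.04" --pt "0 0 0 0 0 -3 0.04"

```text
time: 6.7
eef_pos: [0.5445, 0.2898, 0.096]
ee_rot: [-179.8, 0.3, 87.4]
ft_force: [-4.6, -5.7, 5.8]
opening: 0.0453
finger_force: 30.0
```

```bash
python3 s.py
```

```text
{'time': 6.7, 'qpos': [27.038, 28.19, 94.131, -0.18, 57.987, 29.704], 'eef_pos': [0.545, 0.29, 0.096], 'ee_rot': [-179.808, 0.285, 87.431], 'ft_force': [-4.648, -5.723, 5.787], 'ft_torque': [-1.004, 0.772, 0.144], 'opening': 0.045, 'finger_force': 29.999} -0.319
```

Request:
step_arm --pt "0 0 -0.0001 0 0 -3 0.04" --pt "0 0 0 0 0 -3 0.04" --pt "0 0 0 0 0 -3 0.04" --pt "0 0 0 0 0 -3 0.04" --pt "0 0 0 0 0 -3 0.04"

```text
time: 7.2
eef_pos: [0.5441, 0.2899, 0.0958]
ee_rot: [-179.8, 0.3, 72.4]
ft_force: [-5.0, -5.6, 5.7]
opening: 0.0453
finger_force: 30.0
```

```bash
python3 s.py
```

```text
{'time': 7.2, 'qpos': [27.048, 28.194, 94.153, -0.153, 58.006, 44.706], 'eef_pos': [0.544, 0.29, 0.096], 'ee_rot': [-179.841, 0.339, 72.425], 'ft_force': [-5.047, -5.605, 5.656], 'ft_torque': [-0.975, 0.917, 0.116], 'opening': 0.045, 'finger_force': 29.999} -0.32
```

Request:
step_arm --pt "0 0 -0.0001 0 0 -3 0.04" --pt "0 0 0 0 0 -3 0.04" --pt "0 0 0 0 0 -3 0.04" --pt "0 0 0 0 0 -3 0.04" --pt "0 0 0 0 0 -3 0.04"

```text
time: 7.7
eef_pos: [0.5437, 0.2901, 0.0957]
ee_rot: [-179.9, 0.4, 57.4]
ft_force: [-6.2, -4.5, 5.5]
opening: 0.0454
finger_force: 30.0
```

```bash
python3 s.py
```

```text
{'time': 7.7, 'qpos': [27.061, 28.2, 94.172, -0.116, 58.017, 59.707], 'eef_pos': [0.544, 0.29, 0.096], 'ee_rot': [-179.888, 0.385, 57.416], 'ft_force': [-6.236, -4.482, 5.484], 'ft_torque': [-0.864, 1.109, 0.135], 'opening': 0.045, 'finger_force': 29.999} -0.322
```

Request:
step_arm --pt "0 0 -0.0001 0 0 -3 0.04" --pt "0 0 0 0 0 -3 0.04" --pt "0 0 0 0 0 -3 0.04" --pt "0 0 0 0 0 -3 0.04" --pt "0 0 0 0 0 -3 0.04"

```text
time: 8.2
eef_pos: [0.5439, 0.2907, 0.0956]
ee_rot: [-180.0, 0.3, 42.6]
ft_force: [-6.1, -0.4, 4.5]
opening: 0.0452
finger_force: 30.0
```

```bash
python3 s.py
```

```text
{'time': 8.2, 'qpos': [27.098, 28.21, 94.168, -0.089, 57.947, 74.578], 'eef_pos': [0.544, 0.291, 0.096], 'ee_rot': [-179.986, 0.333, 42.567], 'ft_force': [-6.056, -0.412, 4.497], 'ft_torque': [-0.312, 0.95, 1.024], 'opening': 0.045, 'finger_force': 30.013} 0.592
```

The torque jumped from 0.13 to 1.02 N m, so the nut has bottomed. A small extra turn will show whether the pads are slipping.

Request:
step_arm --pt "0 0 0 0 0 -1 0.04" --pt "0 0 0 0 0 -1 0.04" --pt "0 0 0 0 0 0 0.04" --pt "0 0 0 0 0 0 0.04" --pt "0 0 0 0 0 0 0.04"

```text
time: 8.7
eef_pos: [0.5445, 0.2913, 0.0955]
ee_rot: [-180.0, 0.2, 40.7]
ft_force: [-5.7, -2.8, 4.4]
opening: 0.0452
finger_force: 30.0
```

```bash
python3 s.py
```

```text
{'time': 8.7, 'qpos': [27.109, 28.237, 94.129, -0.068, 57.874, 76.488], 'eef_pos': [0.544, 0.291, 0.095], 'ee_rot': [-180.0, 0.247, 40.658], 'ft_force': [-5.735, -2.806, 4.418], 'ft_torque': [-0.353, 1.107, 0.938], 'opening': 0.045, 'finger_force': 30.0} 0.932
```

The torque holds at about 0.94 N m with the pads slipping, so the nut is hard on its seat. Now I'll back off, first a few degrees to see where the nut follows.

Request:
step_arm --pt "0 0 0 0 0 1 0.04" --pt "0 0 0 0 0 1 0.04" --pt "0 0 0 0 0 0 0.04" --pt "0 0 0 0 0 0 0.04" --pt "0 0 0 0 0 0 0.04"

```text
time: 9.2
eef_pos: [0.5445, 0.2913, 0.0955]
ee_rot: [-180.0, 0.2, 42.5]
ft_force: [-5.0, -1.2, 4.8]
opening: 0.0454
finger_force: 30.0
```

```bash
python3 s.py
```

```text
{'time': 9.2, 'qpos': [27.092, 28.235, 94.129, -0.035, 57.875, 74.581], 'eef_pos': [0.544, 0.291, 0.096], 'ee_rot': [-179.965, 0.238, 42.53], 'ft_force': [-4.965, -1.19, 4.813], 'ft_torque': [-0.409, 1.014, 0.354], 'opening': 0.045, 'finger_force': 30.001} 0.341
```

Request:
step_arm --pt "0 0 0 0 0 1 0.04" --pt "0 0 0 0 0 1 0.04" --pt "0 0 0 0 0 1 0.04" --pt "0 0 0 0 0 0 0.04" --pt "0 0 0 0 0 0 0.04"

```text
time: 9.7
eef_pos: [0.5445, 0.2913, 0.0955]
ee_rot: [-179.9, 0.2, 45.4]
ft_force: [-5.0, -1.9, 4.9]
opening: 0.0451
finger_force: 30.0
```

```bash
python3 s.py
```

```text
{'time': 9.7, 'qpos': [27.081, 28.234, 94.127, -0.009, 57.873, 71.641], 'eef_pos': [0.544, 0.291, 0.096], 'ee_rot': [-179.933, 0.225, 45.445], 'ft_force': [-4.99, -1.905, 4.898], 'ft_torque': [-0.496, 1.006, -0.035], 'opening': 0.045, 'finger_force': 30.001} -0.051
```

The torque crosses zero at a yaw of about 44°, where the nut starts to follow. The target is a yaw of about 134°, which is 88.5° further.

Request:
step_arm --pt "0 0 0.0001 0 0 8 0.04" --pt "0 0 0.0001 0 0 8 0.04" --pt "0 0 0.0001 0 0 8 0.04" --pt "0 0 0.0001 0 0 8 0.04" --pt "0 0 0.0001 0 0 8 0.04"

```text
time: 10.2
eef_pos: [0.5446, 0.2912, 0.096]
ee_rot: [-179.8, 0.1, 85.8]
ft_force: [-4.5, -1.9, 4.4]
opening: 0.0456
finger_force: 30.0
```

```bash
python3 s.py
```

```text
{'time': 10.2, 'qpos': [27.074, 28.209, 94.096, -0.011, 57.917, 31.321], 'eef_pos': [0.545, 0.291, 0.096], 'ee_rot': [-179.814, 0.124, 85.76], 'ft_force': [-4.511, -1.903, 4.415], 'ft_torque': [-0.48, 0.861, -0.151], 'opening': 0.046, 'finger_force': 29.999} 1.018
```

Request:
step_arm --pt "0 0 0.0001 0 0 8 0.04" --pt "0 0 0.0001 0 0 8 0.04" --pt "0 0 0.0001 0 0 8 0.04" --pt "0 0 0.0001 0 0 8 0.04" --pt "0 0 0.0001 0 0 8 0.04"

```text
time: 10.7
eef_pos: [0.5447, 0.2913, 0.0965]
ee_rot: [-179.8, -0.0, 125.8]
ft_force: [-4.6, -1.8, 3.5]
opening: 0.0454
finger_force: 30.0
```

Request:
step_arm --pt "0 0 0.0001 0 0 5 0.04" --pt "0 0 0 0 0 3 0.04" --pt "0 0 0 0 0 0.5 0.04" --pt "0 0 0 0 0 0 0.04" --pt "0 0 0 0 0 0 0.04"

```text
time: 11.2
eef_pos: [0.5448, 0.2913, 0.0965]
ee_rot: [-179.8, -0.1, 133.9]
ft_force: [-4.4, -1.3, 3.1]
opening: 0.0452
finger_force: 30.0
```

```bash
python3 s.py
python3 - <<'E'
from h import *
a=imaging.snapshot("side")[120:220,190:310];cv2.imwrite("pics/c3.png",cv2.resize(a[:,:,::-1],None,fx=5,fy=5,interpolation=3))
E
```

```text
{'time': 11.2, 'qpos': [27.072, 28.183, 94.053, -0.01, 57.967, -16.866], 'eef_pos': [0.545, 0.291, 0.097], 'ee_rot': [-179.804, -0.051, 133.943], 'ft_force': [-4.415, -1.263, 3.066], 'ft_torque': [-0.37, 0.744, -0.143], 'opening': 0.045, 'finger_force': 30.001} -0.066
```

View pics/c3.png

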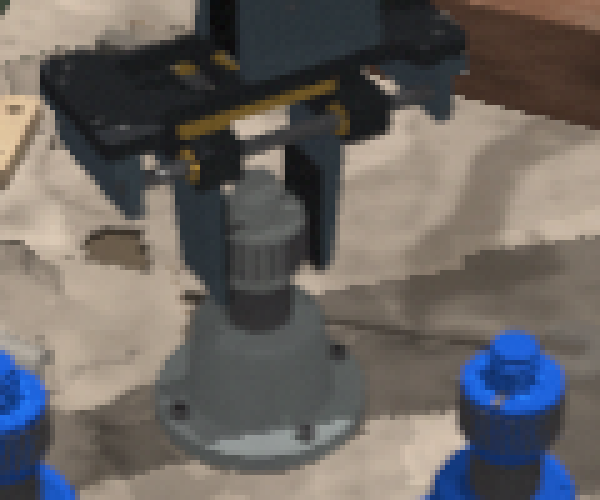

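The crop shows the nut held squarely between the pads at about (265,240). The steady −0.15 N m of thread drag shows it followed the whole back-off. Handing in.

```bash
python3 -c "
from workcell import hand_in
print(hand_in())"
```

```text
the job is handed in; nothing more can be done
None
```

I screwed the nut on the grey stand down until it bottomed out, backed it off about 90°, and handed the job in with the nut still gripped at 30 N; the loose parts were not touched, and no verdict came back.

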